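Set the tack tester's roller behind its catch

TASK

Set up the rolling-tack tester for its next run: with the fingertips, push the steel roller along the flat bed and up the ramp, over the red spring catch to the top stop, and leave it resting behind the raised catch. Keep the fingers behind it at a slow, steady pace all the way up so that it never runs free or rolls back down the ramp. Do not lift it off the track, and leave the other things on the bench where they stand.

Things in the scene. Friction and masses are not known exactly. Their poses are not given: they have to be found in the camera images.
- tester: The rolling-tack tester, fixed: white base 530 x 120 mm; origin on the bench under its middle, x level along the track to the uphill end, y across, z up. Flat bed x -256 to -20 mm, running surface 26 mm above the bench. Channel 66 mm wide between fences (6 mm thick) that stand 12 mm above the running surface, on bed and ramp alike. Rubber bumper beyond the bed's low end: 14 mm tall, 8 mm thick.
- ramp: The tester's ramp, fixed to it. Origin on the running surface at the ramp's foot, mid-width; x axis up the slope (10 degrees), y across, z square to it; running surface at z = 0. Rubber-faced top stop (blue plate) at x = 235 mm, 30 mm tall: the roller's axis is at x = 213 mm touching it, about 210 mm once settled back on the catch.
- roller: The steel roller to push: cylinder 44 mm across, 60 mm long, 0.35 to 0.65 kg, loose, polished (friction about 0.3), lying across the flat bed. Origin at its centre, 22 mm above the running surface; its y axis is its rolling axis, x and z turn as it rolls. Let go on the ramp, it rolls down.
- catch (a joint): Red sprung catch leaf near the top of the ramp, mid-width, 14 mm wide. 0 = raised, up to 0.62 rad as it is pressed down. A roller pushed uphill presses it flat by its own weight (push 1 to 3 N more); it springs up behind the roller about 2 mm before the stop and keeps it from rolling back. Its thumb lever lies outside the fence on the ramp's -y side, below the fence top.
- catch_nose (a point): Top of the nose of the catch leaf, at x = 194 mm on the ramp, 7 mm above the running surface when raised (it turns with the leaf).
- tape_roll: Bystander: roll of lime-yellow marking tape lying flat, 90 mm across, 25 mm tall, loose. Origin at the centre of its underside
- spare_roller: Bystander: brass spare roller standing on end, 36 mm across, 50 mm tall, loose. Not the one to push. Origin at the centre of its underside
- jar: Bystander: white plastic jar with a blue cap, 60 mm across, 60 mm tall, loose. Origin at the centre of its underside
- tip_box: Bystander: grey box with a clear lid, 75 x 50 x 27 mm tall, loose. Origin at the centre of its underside
- spatula: Bystander: spatula 160 mm long lying flat near the tester, loose. Origin at its middle, underside
- beaker: Bystander: glass beaker 66 mm across, 85 mm tall, with an electrode standing in it up to 165 mm, loose. Origin at the centre of its underside
- wash_bottle: Bystander: white bottle with a red cap, 60 mm across, 150 mm tall, loose. Origin at the centre of its underside
Mind the look-alikes: they are no part of the job. What is shaped like the roller but green or turquoise is not meant.

How it is judged:
On the way:
1. the roller is on the ramp, below the catch, resting on the running surface (x of roller in the frame of ramp between 0.04 and 0.17 m and z of roller in the frame of ramp between 0.018 and 0.026 m), for 0.1 s.
At the end, for the whole second after the job is handed in: The roller lies at rest on the ramp behind the raised catch: its axis 206.5 to 215.5 mm up the slope from the foot (it cannot go beyond the stop), within 8 mm of mid-width, square to the ramp within 0.1 rad, on the running surface within 3 mm, and the catch within 0.1 rad of fully raised (x of roller in the frame of ramp between 0.2065 and 0.2155 m and y of roller in the frame of ramp between -0.008 and 0.008 m and z of roller in the frame of ramp between 0.019 and 0.025 m and angle between the y axis of roller and the y axis of ramp, either way round below 0.1 rad and value of joint catch below 0.1 rad and linear speed of roller below 0.01 m/s); the robot touches nothing.
It fails at once if the roller is lifted more than 8 mm off the bed and the ramp (z of roller in the frame of tester above 0.056 m and z of roller in the frame of ramp above 0.03 m).
It fails at once if the roller runs free on the ramp: faster than 0.12 m/s with no finger on it, as when it rolls back or is thrown up (x of roller in the frame of ramp between 0.01 and 0.2 m and contact force between the fingers and roller below 0.02 N and linear speed of roller above 0.12 m/s).
It fails at once if another thing on the bench is pushed more than 15 mm from its place (distance of any of tape_roll, spare_roller, jar, tip_box, spatula, beaker, wash_bottle from where it was at the start of the episode above 0.015 m).
It also fails if it takes over 48 s, if anything falls off the work surface, if the arm or the gripper's body presses on something with over 40 N, if the wrist force passes 120 N, or if a joint passes its speed limit or range.

ROBOT

A 6-joint arm with a two-finger parallel gripper is mounted at the origin on the work surface. World frame = base frame: x ahead of the robot, y to its left, z up, the work surface at z = 0. Lengths are in m, angles in rad, forces in N, time in s.
With the tool pointing down it reaches from about 0.375 to 0.975 m from the base axis. Payload 3.8 kg.
Tool frame: the origin (TCP) lies between the finger pads; the fingertips stand 22 mm ahead of it and the grasp point (between the pads) lies 3 mm ahead of it (r.nose_length is the distance from the TCP to the fingertips, in m); z points along the fingers, y is the line along which they close (so a half turn about z gives the same grasp; the last joint's range is limited). The gripper opens to 85 mm and grips with 20 to 120 N. Pads are 22 mm wide; open, the fingers measure 114 mm over their backs; the gripper's body (76 mm by 85 mm) begins 54 mm behind the grasp point. The pads swing forward as they close: fully open they stand 13 mm farther back than shut.
Start: joints at [-1.364, 0.264, 1.604, -0, 1.274, -0.037], TCP at [0.163, -0.655, 0.253] pointing down, gripper open.
Joint ranges: [-2.63, 2.63], [-0.94, 2.18], [0.31, 2.57], [-1.31, 4.45], [0, 2.66], [-2.55, 2.55]. Speed limits (rad/s): [2.57, 2.57, 3.14, 3.14, 3.14, 3.14].

INTERFACE

Orientations are given as a rotation vector (axis times angle).
In Python, from workcell import r, optics gives the robot as it stands. The module is installed in compiled form; this text tells all that it offers.
- The arm moves only by the tool carry_out, never from a script. Its arguments are lists of equal length, an entry for each row: "offset": the shift along the tool's x, y, z in m, a list of three; "twist": the turn, a rotation vector about the tool's x, y, z in degrees, a list of three. In form: {"offset": [[x, y, z], ...], "twist": [[wx, wy, wz], ...]}. A call has 1 to 8 rows; each row is the pose to reach, as a shift and turn from the pose commanded when the call began, along the tool's axes at that moment; what a row does not reach only later rows make up. A row lasts 1/8 s, in which the tool goes at most 62.5 mm and 10.7 degrees, less where a joint would pass 70% of its speed; a pose out of reach is approached as far as the arm can. A call with a gripper value outside its range is refused whole. "fingers" is the opening, from -1 (shut) to 1 (fully open), set as the call begins (left out, the last holds). The fingers move at their own pace and stop on an object; "squeeze" is the grip in N (left out, the last holds). Time passes only in rows, so rows that repeat a pose let the fingers close. It gives the time, the measured TCP pose, the force, the opening and the grip force at its end, in the units of the state.
- r.observe(): the state, without advancing time (a new reading comes with each control period).
- optics.get_image(name): name is "scene" or "top"; returns the picture (384x512x3 uint8, red, green, blue); there is no depth.
- optics.camera_model(name): a dict with "vertical_fov" (degrees; the focal length in pixels is half the picture's height over the tangent of half this angle, whatever the lens; pixels are square), "cx", "cy" (the principal point, pixels), "view" (4x4, takes a point from world to camera coordinates). Camera axes: x right, y up, looking along -z (the intrinsics and any distortion apply to the point x, -y, -z); pixel columns grow to the right and rows downward; lengths in m; the calibration is good to about 2 mm. A picture is of the moment at which its call begins. camera_model takes no time and is no camera call.
- r.close_job(): hands the job in; it is judged then, once.
The state is a dict: "time": time; "joint_positions": joint angles; "qd": joint speeds; "joint_torque": joint torques, N m; "tool_pos": TCP position; "ee_rot": TCP orientation; "contact_force": force on the tool from outside, world axes, zero at the start; "wrist_torque": the same for the moment, N m; "opening": opening from 0.0 (shut) to 1.0 (fully open); "grip_force": force on a finger pad.
Only numpy, scipy, OpenCV 4.12 (cv2) and the standard library are available. Lean on these libraries where they do the work, as an engineer would, in place of code of your own. Each camera call takes 0.05 s, during which the arm holds its last target. There are 200 camera calls.

## Working session

There is one attempt and no reset: what is moved stays moved. The work goes in short steps, Python scripts to look and compute and a tool call to move; the robot and the scene stay as the last step left them, time stands still between calls to the robot, and variables do not carry over. Pictures are saved under pics/ and viewed, at most 10 in all, crops included, and the job is handed in when it is done.

Besides the shell and the picture viewer there is one more tool, called after "Call:" by a JSON object that holds its "name" and its "arguments". carry_out: Moves the arm, as the interface text tells. Its arguments: {"type":"object","properties":{"offset":{"type":"array"},"twist":{"type":"array"},"fingers":{"type":"number"},"squeeze":{"type":"number"}},"required":["offset","twist"]}

```bash
mkdir -p pics
python3 - <<'E'
from workcell import r, optics
import cv2
for n in("scene","top"):
    m=optics.camera_model(n);print({k:(v if not hasattr(v,'round') else v) for k,v in m.items()})
    cv2.imwrite(f"pics/{n}0.png",cv2.resize(optics.get_image(n)[:,:,::-1],(800,600)))
print(r.observe(),r.nose_length)
E
```

```text
{'vertical_fov': 52.287182412793676, 'cx': 259.2956449115205, 'cy': 190.27486102068218, 'view': array([[-0.58940593,  0.80759127, -0.01992459,  0.3409943 ],
       [-0.50338246, -0.34787075,  0.79094377,  0.21825418],
       [ 0.6318281 ,  0.47621664,  0.61156436, -1.48354219],
       [ 0.        ,  0.        ,  0.        ,  1.        ]])}
{'vertical_fov': 49.913953140285884, 'cx': 254.43256302913838, 'cy': 186.87766169435724, 'view': array([[ 0.01148213, -0.99991057,  0.00685722, -0.02420249],
       [ 0.99397081,  0.01216121,  0.10896854, -0.58108146],
       [-0.10904219,  0.00556469,  0.99402155, -1.45492369],
       [ 0.        ,  0.        ,  0.        ,  1.        ]])}
{'time': 0.1, 'joint_positions': array([-1.36390628e+00,  2.64709165e-01,  1.60529037e+00, -4.88600386e-06,
        1.27370340e+00, -3.69063280e-02]), 'qd': array([-0.0007814 , -0.00178387, -0.0043138 , -0.00190275, -0.00016599,
       -0.00129561]), 'joint_torque': array([-3.57330191e-04, -5.16707146e+01, -3.68590343e+01, -1.01611824e-04,
        6.27511967e-03,  2.43454656e-05]), 'tool_pos': array([ 0.16279789, -0.65441271,  0.25203677]), 'ee_rot': array([-3.11619386e+00, -3.81753356e-01,  2.88510084e-04]), 'contact_force': array([-0.81523087, -0.47093017, -0.21871402]), 'wrist_torque': array([-0.01855324,  0.01783278,  0.05056189]), 'grip_force': 0.0, 'opening': 0.9967578855021964} 0.022
```

View pics/scene0.png

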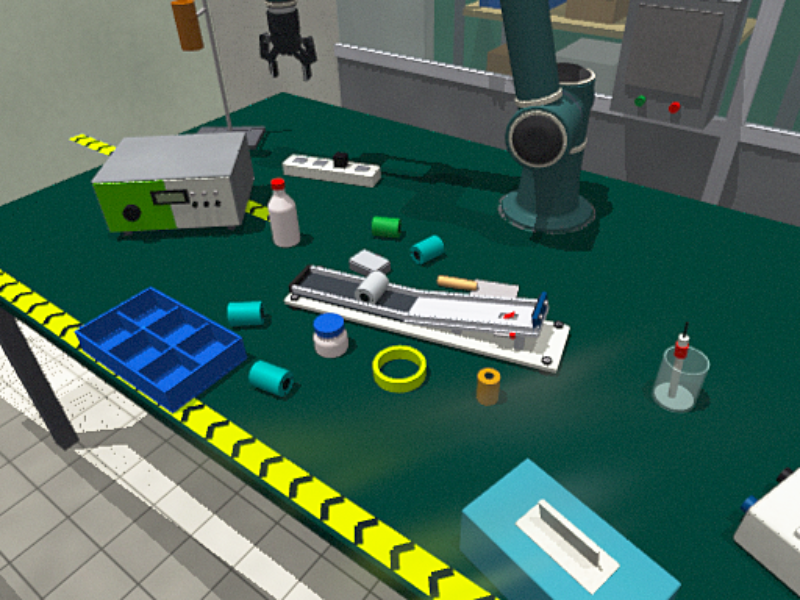

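View pics/top0.png

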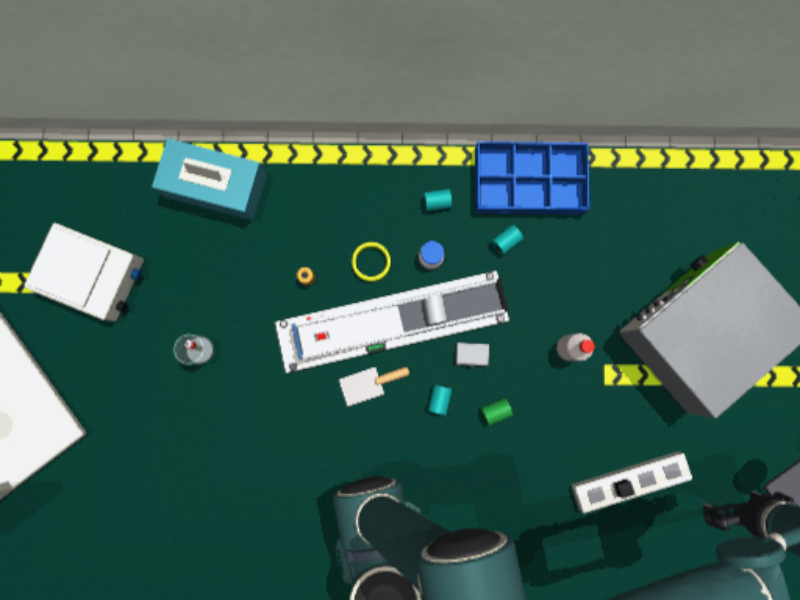

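The steel roller is the grey cylinder on the track, at scene (373,290) and top (435,307) in the 800 px views. The blue stop is at the left in top, so uphill runs left (+y). Look-alikes in top: turquoise (437,200), (508,240), (440,400), green (497,411), and brass (305,276). None of these is wanted.

```bash
cat > h.py <<'E'
import numpy as np, cv2
from workcell import r, optics
def cam(n):
    m=optics.camera_model(n); return m, 192/np.tan(np.radians(m['vertical_fov'])/2)
def ray(n,u,v,z):
    m,f=cam(n); V=m['view']; R=V[:3,:3]; c=-R.T@V[:3,3]
    d=R.T@np.array([(u-m['cx'])/f,-(v-m['cy'])/f,-1]); return c+d*(z-c[2])/d[2]
def proj(n,p):
    m,f=cam(n); q=m['view'][:3,:3]@p+m['view'][:3,3]; return np.array([m['cx']+f*q[0]/-q[2], m['cy']-f*q[1]/-q[2]])
E
python3 - <<'E'
from h import *
im=optics.get_image("top"); cv2.imwrite("pics/top_raw.png",im[:,:,::-1])
c=im[165:245,170:335]; cv2.imwrite("pics/c1.png",cv2.resize(c[:,:,::-1],None,fx=4.8,fy=4.8,interpolation=cv2.INTER_CUBIC))
# base: not-dark-green bright pixels, largest component
m=(im.min(2)>75).astype(np.uint8)
m[:165]=0;m[245:]=0;m[:,:172]=0;m[:,330:]=0
n,l,s,ce=cv2.connectedComponentsWithStats(cv2.morphologyEx(m,cv2.MORPH_CLOSE,np.ones((9,9))))
k=1+s[1:,4].argmax(); cs,_=cv2.findContours((l==k).astype(np.uint8),0,2)
rc=cv2.minAreaRect(max(cs,key=cv2.contourArea)); print(rc)
b=cv2.boxPoints(rc); P=np.array([ray("top",*p,0.01) for p in b]); print(b.round(1),P.round(4))
print([np.linalg.norm(P[i]-P[i-1]).round(4) for i in range(4)])
E
```

```text
((252.8455047607422, 216.9971923828125), (57.78888702392578, 147.35792541503906), 77.00537872314453)
[[174.6 205.4]
 [318.1 172.3]
 [331.1 228.6]
 [187.6 261.7]] [[ 0.5124  0.2721  0.01  ]
 [ 0.6406 -0.2509  0.01  ]
 [ 0.4352 -0.2969  0.01  ]
 [ 0.3111  0.219   0.01  ]]
[np.float64(0.2082), np.float64(0.5385), np.float64(0.2105), np.float64(0.5307)]
```

View pics/c1.png

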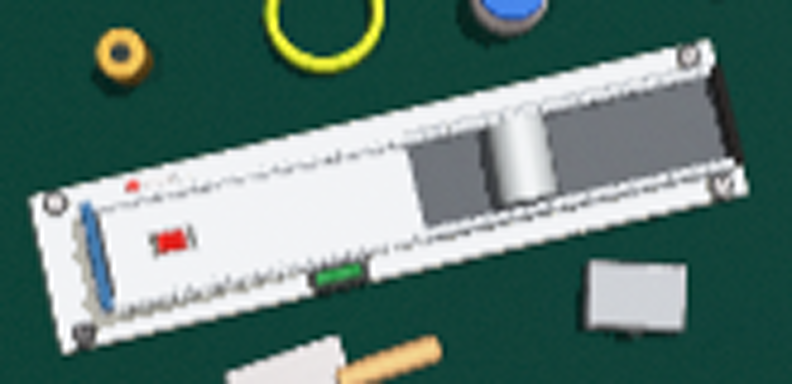

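The crop shows the roller centre at about (525,155), the base screws at (55,204), (84,335), (688,56) and (722,186), the blue stop at the left, the red nose at (172,240) and the thumb lever at (133,185).

```bash
cat >> h.py <<'E'
def crop(x,y,z): return ray("top",170+(x+.5)/4.8-.5,165+(y+.5)/4.8-.5,z)
E
python3 - <<'E'
from h import *
S=np.array([crop(*p,0.012) for p in [(55,204),(84,335),(688,56),(722,186)]])
c=S.mean(0); d=(S[0]+S[1]-S[2]-S[3])[:2]; L=np.linalg.norm(d)/2; d/=np.linalg.norm(d); n=np.array([-d[1],d[0]])
print("c",c,"dir",d,"yaw",np.arctan2(d[1],d[0]),"L",L,"W",np.linalg.norm(S[0]-S[1]),np.linalg.norm(S[2]-S[3]))
B=np.array([crop(*p,0.010) for p in [(31,198),(65,354),(712,40),(748,190)]]);c2=B.mean(0);d2=(B[0]+B[1]-B[2]-B[3])[:2]
print("base",c2,np.linalg.norm(d2)/2,np.arctan2(d2[1],d2[0]),np.linalg.norm(B[0]-B[1]),np.linalg.norm(B[2]-B[3]))
def T(p): q=p[:2]-c[:2]; return (q@d*1000).round(1),(q@n*1000).round(1)
print("bedend -20:",T(crop(409,148,.026)),T(crop(425,226,.026)))
print("roller",T(crop(525,155,.048)), crop(525,155,.048))
for p in [(493,112),(543,108),(510,200),(555,192)]: print(T(crop(*p,.048)))
print("stop",T(crop(97,255,.026+.041+.029)),"nose",T(crop(172,240,.026+.034+.006)), "bumper",T(crop(730,115,.035)))
# scene view red nose and stop check
s=optics.get_image("scene"); 
cv2.imwrite("pics/s1.png",cv2.resize(s[160:240,175:375,::-1],None,fx=4,fy=4,interpolation=cv2.INTER_CUBIC))
def W(x,y,z): return np.array([*(c[:2]+d*x+n*y),z])
print("expected crop roller in scene",(proj("scene",W(T(crop(525,155,.048))[0]/1000,0,.048))-[175,160])*4)
for x,y in [(-.265,.06),(-.265,-.06),(.265,.06),(.265,-.06)]: print((proj("scene",W(x,y,.01))-[175,160])*4)
E
```

```text
c [ 0.51652313 -0.00430947  0.012     ] dir [-0.23942388  0.97091514] yaw 1.8125687562331156 L 0.4940559171270841 W 0.10117388103007223 0.10235745213653467
base [ 0.51659782 -0.0058191   0.01      ] 0.5312144804169365 1.8148035105193456 0.12048943950895488 0.11775679592315924
bedend -20: (np.float64(-22.6), np.float64(-29.8)) (np.float64(-20.8), np.float64(30.0))
roller (np.float64(-104.5), np.float64(-3.3)) [ 0.54478314 -0.10492454  0.048     ]
(np.float64(-88.8), np.float64(-39.9))
(np.float64(-125.7), np.float64(-34.4))
(np.float64(-85.8), np.float64(26.6))
(np.float64(-119.6), np.float64(28.4))
stop (np.float64(213.0), np.float64(-0.1)) nose (np.float64(161.8), np.float64(-0.3)) bumper (np.float64(-262.3), np.float64(1.5))
expected crop roller in scene [250.26699352  93.62527867]
[105.30257477  48.27044906]
[ 28.63119099 133.04726181]
[759.53168453 199.15552113]
[726.15990641 310.36716597]
```

View pics/s1.png

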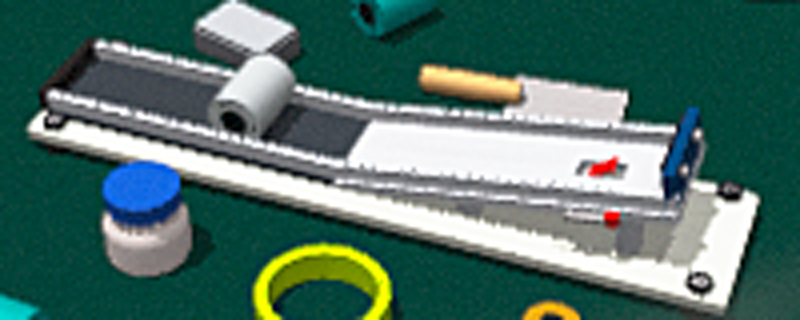

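```bash
cat >> h.py <<'E'
from scipy.spatial.transform import Rotation as Ro
C=np.array([.5165,-.005]); YAW=1.8135; D=np.array([np.cos(YAW),np.sin(YAW)]); N=np.array([-D[1],D[0]])
def go(x,y,z):
    s=r.observe(); R=Ro.from_rotvec(s['ee_rot']); p=np.array([*(C+D*x+N*y),z])
    G=Ro.from_matrix(np.array([[D[0],D[1],0],[D[1],-D[0],0],[0,0,-1]]).T)
    q=s['tool_pos'][:2]-C
    print("t",s['time'],"track",(q@D).round(4),(q@N).round(4),s['tool_pos'][2].round(4),"open",s['opening'],"F",s['contact_force'].round(2))
    print("target",p.round(4),"offset",R.inv().apply(p-s['tool_pos']).round(4),"twist",np.degrees((R.inv()*G).as_rotvec()).round(2))
E
python3 -c "
from h import *
go(-.165,0,.25)"
```

```text
t 0.2 track -0.5456 0.4994 0.2524 open 1.0005806366414831 F [-0.57 -0.08 -0.41]
target [ 0.5562 -0.1652  0.25  ] offset [ 0.4998 -0.38    0.003 ] twist [-6.000e-02 -7.000e-02 -8.994e+01]
```

Call:
{"name": "carry_out", "arguments": {"offset": [[0.04,-0.03,0],[0.08,-0.06,0],[0.12,-0.09,0],[0.16,-0.12,0],[0.2,-0.15,0],[0.24,-0.18,0],[0.28,-0.21,0],[0.32,-0.24,0]], "twist": [[0,0,-8],[0,0,-16],[0,0,-24],[0,0,-32],[0,0,-40],[0,0,-48],[0,0,-56],[0,0,-64]], "fingers": -0.48, "squeeze": 30}}

```text
time: 1.2
tool_pos: [0.4163, -0.3435, 0.2533]
ee_rot: [2.437, 1.982, 0.0]
contact_force: [-0.5, -0.7, 0.3]
opening: 0.262
grip_force: 0.0
```

```bash
python3 -c "
from h import *
go(-.165,0,.2)"
```

```text
t 1.2 track -0.3045 0.1786 0.2533 open 0.2618743367361758 F [-0.48 -0.7   0.33]
target [ 0.5562 -0.1652  0.2   ] offset [0.2031 0.1005 0.0533] twist [ 1.000e-02  1.000e-02 -2.568e+01]
```

Call:
{"name": "carry_out", "arguments": {"offset": [[0.04,0.02,0],[0.08,0.04,0],[0.12,0.06,0],[0.16,0.08,0.01],[0.19,0.095,0.03],[0.202,0.1,0.052],[0.202,0.1,0.052],[0.202,0.1,0.052]], "twist": [[0,0,-6],[0,0,-12],[0,0,-18],[0,0,-24],[0,0,-25.7],[0,0,-25.7],[0,0,-25.7],[0,0,-25.7]]}}

```text
time: 2.2
tool_pos: [0.5554, -0.1687, 0.2018]
ee_rot: [1.941, 2.47, -0.0]
contact_force: [-0.6, -0.1, 0.2]
opening: 0.258
grip_force: 0.0
```

```bash
python3 -c "
from h import *
go(-.165,0,.06)"
```

```text
t 2.2 track -0.1682 0.0015 0.2018 open 0.2577802867391424 F [-0.6  -0.1   0.18]
target [ 0.5562 -0.1652  0.06  ] offset [0.0033 0.0015 0.1418] twist [ 0.01  0.03 -0.24]
```

Descend to z about 0.07 behind the roller, staying at -168 mm, then look from close by.

Call:
{"name": "carry_out", "arguments": {"offset": [[0,0.002,0.03],[0,0.002,0.06],[0,0.002,0.09],[0,0.002,0.115],[0,0.002,0.13],[0,0.002,0.138],[0,0.002,0.14],[0,0.002,0.14]], "twist": [[0,0,-0.2],[0,0,-0.2],[0,0,-0.2],[0,0,-0.2],[0,0,-0.2],[0,0,-0.2],[0,0,-0.2],[0,0,-0.2]]}}

```text
time: 3.2
tool_pos: [0.5581, -0.168, 0.0622]
ee_rot: [1.936, 2.472, 0.001]
contact_force: [0.3, -0.3, -0.2]
opening: 0.257
grip_force: 0.0
```

```bash
python3 -c "
from h import *
go(-.165,0,.06)
a=optics.get_image('scene')[140:220,170:290,::-1]; b=optics.get_image('top')[165:245,220:340,::-1]
cv2.imwrite('pics/n1.png',cv2.resize(np.hstack([a,b]),None,fx=3.3,fy=3.3*1,interpolation=cv2.INTER_CUBIC))"
```

```text
t 3.2 track -0.1682 -0.0012 0.0622 open 0.2565504933545863 F [ 0.35 -0.34 -0.18]
target [ 0.5562 -0.1652  0.06  ] offset [ 0.0032 -0.0012  0.0021] twist [ 0.07  0.05 -0.04]
```

View pics/n1.png

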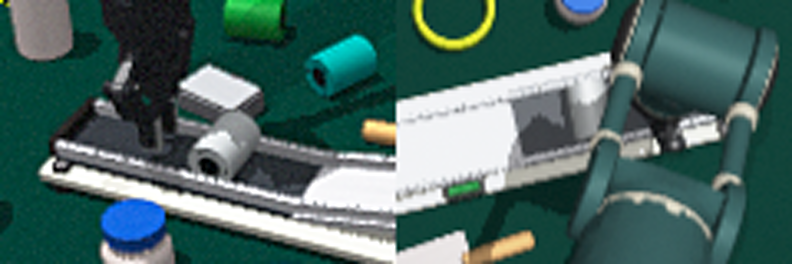

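The fingers stand in the channel behind the roller, at scene crop (155,140) against (225,145), touching nothing. Starting the push.

Call:
{"name": "carry_out", "arguments": {"offset": [[0.005,-0.001,0.001],[0.01,-0.001,0.002],[0.015,-0.001,0.002],[0.02,-0.001,0.002],[0.024,-0.001,0.002],[0.028,-0.001,0.002],[0.032,-0.001,0.002],[0.036,-0.001,0.002]], "twist": [[0,0,0],[0,0,0],[0,0,0],[0,0,0],[0,0,0],[0,0,0],[0,0,0],[0,0,0]]}}

```text
time: 4.3
tool_pos: [0.5479, -0.1329, 0.0594]
ee_rot: [1.937, 2.473, 0.0]
contact_force: [0.3, -0.9, 0.2]
opening: 0.258
grip_force: 0.3
```

Call:
{"name": "carry_out", "arguments": {"offset": [[0.004,0,0],[0.008,0,0],[0.012,0,0],[0.016,0,0],[0.02,0,0],[0.024,0,0],[0.028,0,0],[0.032,0,0]], "twist": [[0,0,0],[0,0,0],[0,0,0],[0,0,0],[0,0,0],[0,0,0],[0,0,0],[0,0,0]]}}

```text
time: 5.3
tool_pos: [0.5401, -0.1017, 0.0593]
ee_rot: [1.937, 2.473, 0.0]
contact_force: [-0.2, -0.1, 0.6]
opening: 0.257
grip_force: 0.1
```

```bash
python3 -c "
from h import *
go(-.165,0,.06)
a=optics.get_image('scene')[140:220,170:290,::-1]; b=optics.get_image('top')[165:245,220:340,::-1]
cv2.imwrite('pics/n2.png',cv2.resize(np.hstack([a,b]),None,fx=3.3,fy=3.3*1,interpolation=cv2.INTER_CUBIC))"
```

```text
t 5.3 track -0.0995 0.0004 0.0593 open 0.2566741312381522 F [-0.22 -0.1   0.63]
target [ 0.5562 -0.1652  0.06  ] offset [-0.0655  0.0004 -0.0007] twist [ 0.    0.   -0.04]
```

View pics/n2.png

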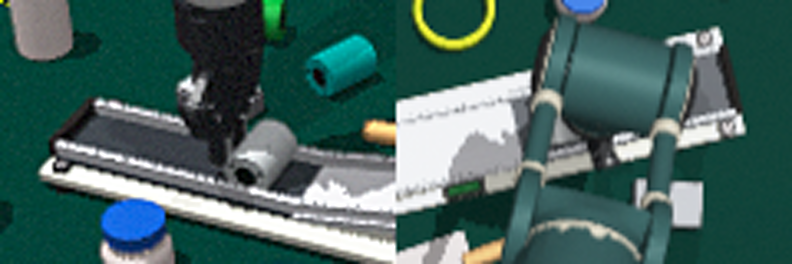

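The fingers are on the roller's back; the roller is still square in the channel. Continuing to the ramp's foot.

Call:
{"name": "carry_out", "arguments": {"offset": [[0.005,0,0],[0.01,0,0],[0.015,0,0],[0.02,0,0],[0.025,0,0],[0.03,0,0],[0.035,0,0],[0.04,0,0]], "twist": [[0,0,0],[0,0,0],[0,0,0],[0,0,0],[0,0,0],[0,0,0],[0,0,0],[0,0,0]]}}

```text
time: 6.4
tool_pos: [0.5305, -0.0628, 0.0593]
ee_rot: [1.937, 2.473, -0.0]
contact_force: [-0.1, -1.2, 0.1]
opening: 0.259
grip_force: 0.6
```

Call:
{"name": "carry_out", "arguments": {"offset": [[0.005,0,-0.0005],[0.01,0,-0.0014],[0.015,0,-0.0022],[0.02,0,-0.0031],[0.025,0,-0.004],[0.03,0,-0.0049],[0.035,0,-0.0058],[0.04,0,-0.0066]], "twist": [[0,0,0],[0,0,0],[0,0,0],[0,0,0],[0,0,0],[0,0,0],[0,0,0],[0,0,0]]}}

```text
time: 7.4
tool_pos: [0.5208, -0.0239, 0.0659]
ee_rot: [-1.937, -2.473, 0.0]
contact_force: [2.0, -3.9, 1.7]
opening: 0.256
grip_force: 2.0
```

```bash
python3 -c "
from h import *
go(0,0,.06)
a=optics.get_image('scene')[140:220,190:330,::-1]
cv2.imwrite('pics/n3.png',cv2.resize(a,None,fx=4,fy=4*1,interpolation=cv2.INTER_CUBIC))"
```

```text
t 7.4 track -0.0194 0.0004 0.0659 open 0.25598727688621103 F [ 1.98 -3.93  1.66]
target [ 0.5165 -0.005   0.06  ] offset [0.0194 0.0003 0.0059] twist [-0.01  0.   -0.03]
```

View pics/n3.png

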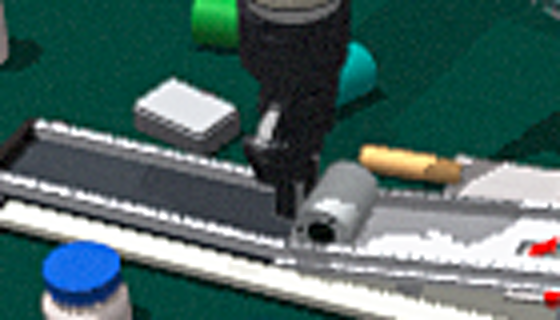

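Call:
{"name": "carry_out", "arguments": {"offset": [[0.005,0,-0.0009],[0.01,0,-0.0018],[0.015,0,-0.0026],[0.02,0,-0.0035],[0.025,0,-0.0044],[0.03,0,-0.0053],[0.035,0,-0.0062],[0.04,0,-0.007]], "twist": [[0,0,0],[0,0,0],[0,0,0],[0,0,0],[0,0,0],[0,0,0],[0,0,0],[0,0,0]]}}

```text
time: 8.45
tool_pos: [0.5112, 0.0149, 0.0729]
ee_rot: [-1.937, -2.473, 0.0]
contact_force: [1.6, -2.9, 2.2]
opening: 0.262
grip_force: 1.7
```

Call:
{"name": "carry_out", "arguments": {"offset": [[0.005,0,-0.0009],[0.01,0,-0.0018],[0.015,0,-0.0026],[0.02,0,-0.0035],[0.025,0,-0.0044],[0.03,0,-0.0053],[0.035,0,-0.0062],[0.04,0,-0.007]], "twist": [[0,0,0],[0,0,0],[0,0,0],[0,0,0],[0,0,0],[0,0,0],[0,0,0],[0,0,0]]}}

```text
time: 9.45
tool_pos: [0.5016, 0.0537, 0.0799]
ee_rot: [-1.937, -2.473, 0.0]
contact_force: [1.2, -4.0, 1.6]
opening: 0.257
grip_force: 2.2
```

```bash
python3 -c "
from h import *
go(0.153,0,.09)
a=optics.get_image('scene')[140:230,240:380,::-1]
cv2.imwrite('pics/n4.png',cv2.resize(a,None,fx=4,fy=4*1,interpolation=cv2.INTER_CUBIC))"
```

```text
t 9.45 track 0.0606 0.0003 0.0799 open 0.25684857315569154 F [ 1.2  -4.01  1.55]
target [0.4797 0.1435 0.09  ] offset [ 0.0924  0.0003 -0.0101] twist [-0.01 -0.   -0.04]
```

View pics/n4.png

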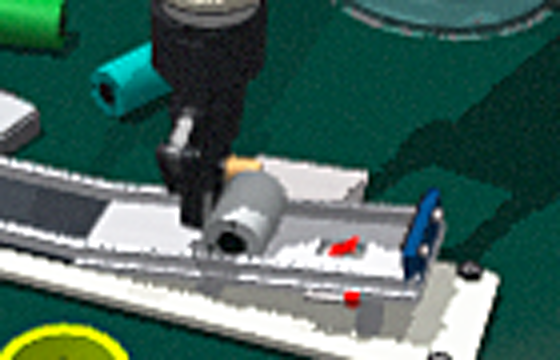

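The roller is square at (245,215), with the fingers on its back and the catch ahead at (345,245). Pushing on, 92 mm still to go.

Call:
{"name": "carry_out", "arguments": {"offset": [[0.005,0,-0.0009],[0.01,0,-0.0018],[0.015,0,-0.0026],[0.02,0,-0.0035],[0.025,0,-0.0044],[0.03,0,-0.0053],[0.035,0,-0.0062],[0.04,0,-0.007]], "twist": [[0,0,0],[0,0,0],[0,0,0],[0,0,0],[0,0,0],[0,0,0],[0,0,0],[0,0,0]]}}

```text
time: 10.5
tool_pos: [0.4921, 0.0926, 0.0869]
ee_rot: [-1.937, -2.473, 0.0]
contact_force: [1.4, -3.2, 1.5]
opening: 0.259
grip_force: 1.6
```

Call:
{"name": "carry_out", "arguments": {"offset": [[0.005,0,-0.0009],[0.01,0,-0.0018],[0.015,0,-0.0026],[0.02,0,-0.0035],[0.025,0,-0.0044],[0.03,0,-0.0053],[0.035,0,-0.0062],[0.04,0,-0.007]], "twist": [[0,0,0],[0,0,0],[0,0,0],[0,0,0],[0,0,0],[0,0,0],[0,0,0],[0,0,0]]}}

```text
time: 11.5
tool_pos: [0.4823, 0.1315, 0.0938]
ee_rot: [-1.937, -2.473, 0.0]
contact_force: [0.8, -1.7, -0.2]
opening: 0.261
grip_force: 1.1
```

Call:
{"name": "carry_out", "arguments": {"offset": [[0.002,0,-0.0004],[0.004,0,-0.0007],[0.006,0,-0.001],[0.008,0,-0.0014]], "twist": [[0,0,0],[0,0,0],[0,0,0],[0,0,0]]}}

```text
time: 12.0
tool_pos: [0.4804, 0.1391, 0.0951]
ee_rot: [-1.937, -2.473, 0.0]
contact_force: [0.6, -0.1, 0.5]
opening: 0.265
grip_force: 0.0
```

Call:
{"name": "carry_out", "arguments": {"offset": [[0.001,0,-0.0002],[0.002,0,-0.0004],[0.003,0,-0.0005],[0.004,0,-0.0007]], "twist": [[0,0,0],[0,0,0],[0,0,0],[0,0,0]]}}

```text
time: 12.5
tool_pos: [0.48, 0.1422, 0.0962]
ee_rot: [1.936, 2.473, -0.001]
contact_force: [0.4, -2.9, 0.6]
opening: 0.259
grip_force: 1.7
```

```bash
python3 -c "
from h import *
go(0.153,0,.09)
a=optics.get_image('scene')[150:230,260:380,::-1]
cv2.imwrite('pics/n5.png',cv2.resize(a,None,fx=6,fy=6,interpolation=cv2.INTER_CUBIC))"
```

```text
t 12.5 track 0.1517 0.0 0.0962 open 0.2585484889581681 F [ 0.39 -2.95  0.65]
target [0.4797 0.1435 0.09  ] offset [0.0013 0.     0.0062] twist [ 0.02  0.06 -0.02]
```

View pics/n5.png

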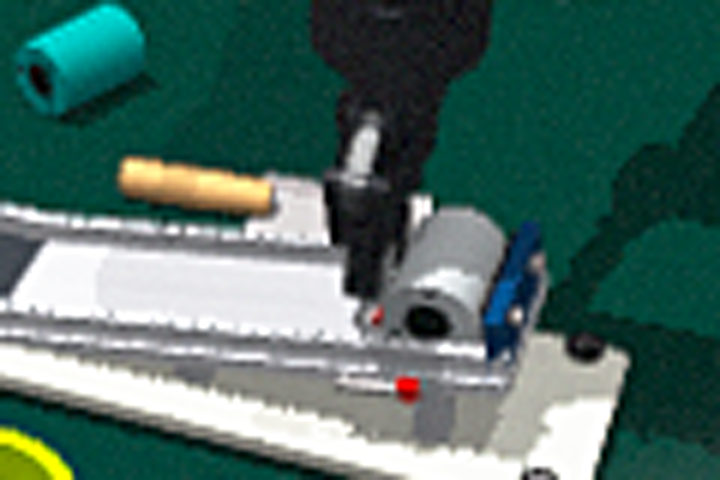

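The roller is at the blue stop and the red nose shows behind it. A gentle extra push will confirm contact with the stop.

Call:
{"name": "carry_out", "arguments": {"offset": [[0.001,0,-0.0002],[0.002,0,-0.0004],[0.002,0,-0.0004]], "twist": [[0,0,0],[0,0,0],[0,0,0]]}}

```text
time: 12.92
tool_pos: [0.4799, 0.1434, 0.0965]
ee_rot: [1.934, 2.472, -0.002]
contact_force: [2.4, -8.9, 0.3]
opening: 0.26
grip_force: 4.3
```

The force rises to 9 N with almost no travel, so the roller is against the stop. Backing off slowly.

Call:
{"name": "carry_out", "arguments": {"offset": [[-0.001,0,0],[-0.002,0,0],[-0.003,0,0],[-0.004,0,0],[-0.005,0,0],[-0.006,0,0],[-0.008,0,0],[-0.01,0,0]], "twist": [[0,0,0],[0,0,0],[0,0,0],[0,0,0],[0,0,0],[0,0,0],[0,0,0],[0,0,0]]}}

```text
time: 13.92
tool_pos: [0.4817, 0.1349, 0.0964]
ee_rot: [1.937, 2.473, 0.0]
contact_force: [-0.7, 0.6, -0.1]
opening: 0.257
grip_force: 0.0
```

```bash
python3 -c "
from h import *
go(0.153,0,.09)
a=optics.get_image('scene')[150:230,260:380,::-1]
cv2.imwrite('pics/n6.png',cv2.resize(a,None,fx=6,fy=6,interpolation=cv2.INTER_CUBIC))"
```

```text
t 13.925 track 0.1441 0.0002 0.0964 open 0.25705182911700825 F [-0.72  0.59 -0.14]
target [0.4797 0.1435 0.09  ] offset [0.0089 0.0002 0.0064] twist [ 0.   -0.   -0.04]
```

View pics/n6.png

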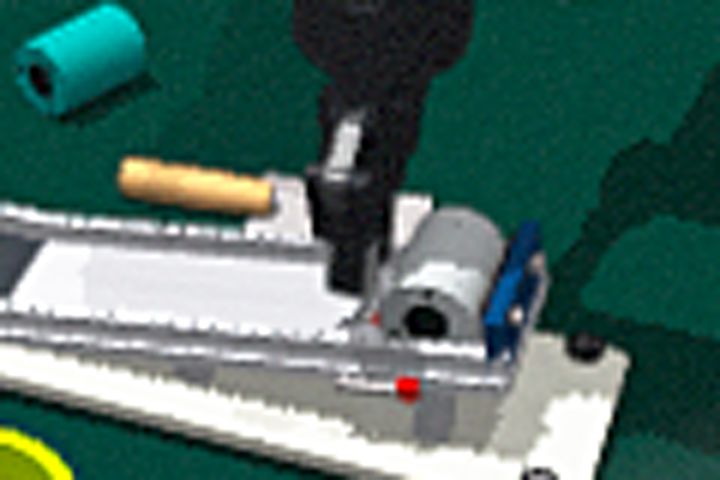

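The fingers have backed away with no force, and the roller is held at (440,275) by the catch. Next: back off a little more, then straight up.

Call:
{"name": "carry_out", "arguments": {"offset": [[-0.005,0,0],[-0.01,0,0],[-0.01,0,-0.02],[-0.01,0,-0.05],[-0.01,0,-0.08],[-0.01,0,-0.1],[-0.01,0,-0.1],[-0.01,0,-0.1]], "twist": [[0,0,0],[0,0,0],[0,0,0],[0,0,0],[0,0,0],[0,0,0],[0,0,0],[0,0,0]]}}

```text
time: 14.98
tool_pos: [0.4835, 0.125, 0.1954]
ee_rot: [-1.937, -2.473, 0.002]
contact_force: [0.5, -0.3, 0.1]
opening: 0.26
grip_force: 0.0
```

```bash
python3 -c "
from h import *
go(0.153,0,.09)
a=optics.get_image('scene')[150:230,260:380,::-1]
old=cv2.imread('pics/n6.png'); new=cv2.resize(a,None,fx=6,fy=6,interpolation=cv2.INTER_CUBIC)
print('roller/stop region mean diff',cv2.absdiff(old,new)[270:350,400:550].mean())
cv2.imwrite('pics/n7.png',new)"
```

```text
t 14.975 track 0.1341 0.0008 0.1954 open 0.2599132454793953 F [ 0.48 -0.26  0.14]
target [0.4797 0.1435 0.09  ] offset [0.0189 0.0009 0.1054] twist [-0.07 -0.   -0.05]
roller/stop region mean diff 13.039388888888888
```

View pics/n7.png

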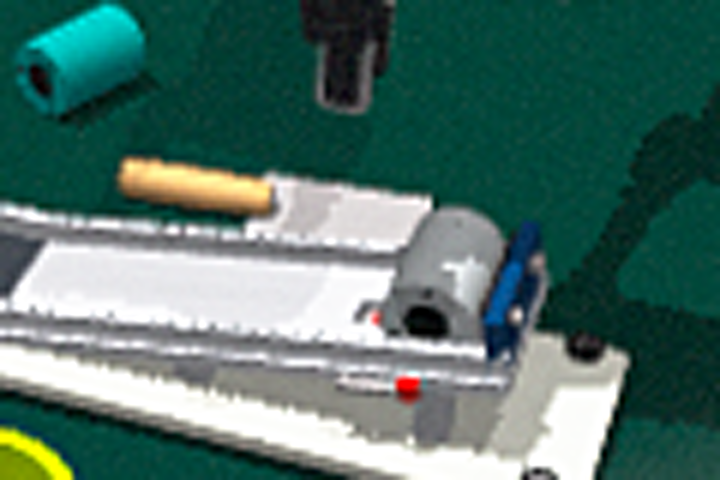

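The roller rests square at the stop with the raised red nose behind it, and the gripper is clear. Handing in.

```bash
python3 -c "
from workcell import r
print(r.close_job())"
```

```text
the job is handed in; nothing more can be done
None
```

I pushed the roller up over the catch to the top stop; in the last picture it rests square behind the raised catch with the gripper clear, and I handed the job in at about 15 s (no verdict was returned; I viewed 11 pictures, one over the limit of 10).

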